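# Pop the service hatch and shut the isolating valve

### The job

Shut the isolating valve of the hydraulic power unit: press the flush sloping hatch in near its upper edge, gently, until its push catch lets go, and let it spring ajar by itself; then get behind its upper edge, swing the hatch fully open towards the robot, and turn the valve handle inside across to its stop. Leave the hatch open and everything else on the bench where it lies.

Things in the scene. Friction and masses are not known exactly. Their poses are not given: they have to be found in the camera images.
- console: Grey desk-shaped power-unit console fixed to the bench, 240 mm deep (x) and wide (y); origin at the centre of its underside, front (-x) to the robot. From a 70 mm front wall its face rises away from the robot at 35 degrees to the horizontal. U = (cos 35, 0, sin 35): up the slope; V = (-sin 35, 0, cos 35): out of the face. Rear deck 175 mm high at x = 75 to 170 mm.
- tube_mid (a point): Middle of the front one of two 22 mm steel tubes along y above the console (x = 55 and 100 mm, axes 285 mm up), on 12 mm brackets at y = +-113 mm; gauges on the rear tube reach z = 353 mm. An upright tool strikes the tubes before it gets behind the hatch's free edge; one leaned back to the robot about 35 degrees, pointing along -V, passes in front of and below them.
- hatch_hinge (a point): Middle of the hatch's hinge line, at (-60, 0, 70) mm in console axes, on the face at the foot of the slope; the line runs along console y. Axes as the console's. In these texts u, y, v are distances from here along U, console y and V.
- hatch (a joint): Angle (rad) of the plain steel hatch about hatch_hinge. 0: shut, held by a push catch (cannot be pulled); negative: pressed in (stop at -0.08); 2.2: fully open, over towards the robot. 8 to 12 N near the free edge press it past -0.06, which frees the catch for good; let go, a spring lifts it to rest ajar at 0.32. Beyond 1.05 (0.96 is upright) its weight, 0.3 kg, carries it fully open.
- hatch_edge (a point): Middle of the hatch's upper, free edge on its outer face, 130 mm from the hinge; moves with it. x from hinge to edge, z out of the outer face. Hatch: no handle, u = 4 to 130 mm, 180 mm wide, 10 mm thick, outer face at v = 0 when shut. When ajar this edge stands about 41 mm out of the face.
- recess (a point): Fixed point on the face plane (v = 0) in the middle of the open finger recess above the hatch's free edge, at u = 148 mm. The recess runs from u = 130 to 165 mm, is 184 mm wide, over 40 mm deep, and leads into the compartment behind the hatch.
- valve (a joint): Angle (rad) of the isolating-valve handle in the compartment behind the hatch. 0: it points up the slope along U (open); it turns about V, its end swinging from U towards console +y, to the stop at 1.45 (shut, handle across). Starts between 0 and 0.35 and stays where it is left; about 2 N at its end moves it.
- valve_pivot (a point): Axis of the valve handle at half its thickness: u = 35, y = -20, v = -28 mm. Compartment: y = -92 to 92 mm, floor at v = -55 mm, clear round the handle but for the 10 mm spring plunger at u = 118, y = 78 mm and the catch in the corner u over 108 mm, y under -62 mm.
- valve_tip (a point): End of the valve handle, on its centre line, 85 mm from the pivot; moves with it. The handle is a black bar, 98 mm long, 16 mm wide, 14 mm thick (v = -35 to -21 mm).
- tape_roll: Bystander: cardboard tape roll, 90 mm across, 40 mm high. Origin at the centre of its underside.
- flange: Bystander: dark steel flange with a hub, 84 mm across, 50 mm high. Origin at the centre of its underside.
- wrench: Bystander: steel wrench, 180 mm long, lying flat. Origin at the centre of its underside.
- bearing: Bystander: bearing ring, 60 mm across, 18 mm high, lying on the console's rear deck. Origin at the centre of its underside.
- screwdriver: Bystander: screwdriver, 190 mm long, lying flat. Origin at the centre of its underside.
- rod: Bystander: steel rod, 16 mm thick, 200 mm long, lying. Origin at the centre of its underside.
- oil_can: Bystander: steel can, 60 mm across, 110 mm high. Origin at the centre of its underside.

How it is judged (in metres and radians):
On the way, in this order (a step that is already met when the one before it is completed fails the run):
1. the hatch is pressed in until its catch lets go (value of joint hatch below -0.04 rad), for 0.02 s.
2. let go, the hatch rests ajar on its spring plunger, untouched (value of joint hatch between 0.25 and 0.5 rad and contact force between the fingers and console below 0.3 N), for 0.2 s.
3. the hatch is swung fully open (value of joint hatch above 1.9 rad), for 0.2 s.
4. the valve handle is turned across to its stop (value of joint valve above 1.33 rad), for 0.1 s.
At the end, for the whole second after the job is handed in: The hatch lies open (beyond 1.9 rad of 2.2) and the valve handle is across at its stop (beyond 1.33 rad of 1.45), both at rest (value of joint hatch above 1.9 rad and value of joint valve above 1.33 rad and velocity of joint hatch between -0.1 and 0.1 rad/s and velocity of joint valve between -0.1 and 0.1 rad/s); the robot touches nothing.
It fails at once if the console, its hatch or its handle is pressed harder than 45 N (contact force between the fingers and console above 45 N).
It fails at once if a bystander is moved by more than 30 mm (distance of any of tape_roll, flange, wrench, bearing, screwdriver, rod, oil_can from where it was at the start of the episode above 0.03 m).
It also fails if it takes over 64 s, if anything falls off the work surface, if the arm or the gripper's body presses on something with over 40 N, if the wrist force passes 120 N, or if a joint passes its speed limit or range.

### The arm

A 6-joint arm with a two-finger parallel gripper is mounted at the origin on the work surface. World frame = base frame: x ahead of the robot, y to its left, z up, the work surface at z = 0. Lengths are in mm, angles in rad, forces in N, time in s.
With the tool pointing down it reaches from about 350 to 975 mm from the base axis. Payload 7.1 kg.
Tool frame: the origin (TCP) lies at the very end of the fingers, on their centre line; the grasp point (between the pads) lies 19 mm behind it; z points along the fingers, y is the line along which they close (so a half turn about z gives the same grasp; the last joint's range is limited). The gripper opens to 88 mm and grips with 3 to 60 N. Pads are 20 mm wide; open, the fingers measure 115 mm over their backs; the gripper's body (75 mm by 178 mm) begins 61 mm behind the grasp point.
Start: joints at [-1.221, 0.423, 1.63, -0, 1.089, -0.019], TCP at [225.327, -582.952, 222.675] pointing down, gripper open.
Joint ranges: [-3, 3], [-0.9, 2.11], [0.09, 2.58], [-1.31, 4.45], [0.11, 2.69], [-2.54, 2.54]. Speed limits (rad/s): [2.39, 2.39, 3.01, 3.14, 3.14, 3.14].

### API

Orientations are given as a rotation vector (axis times angle).
In Python, from workcell import get_obs, get_image, job, models gives the robot as it stands.
- The arm moves only by the tool jog_arm, never from a script. Its argument "increments" is one flat list of numbers, 7 for each row, row after row: the turn, a rotation vector about the tool's x, y, z in degrees, then the shift along the tool's x, y, z in mm, then the opening in per cent of the stroke, from 0 (shut) to 100 (fully open). A call has 1 to 12 rows; each row shifts and turns the commanded pose from where the row before left it, along the tool's axes as they then stand; what a row does not reach is not made up. A row lasts 1/8 s, in which the tool goes at most 62.5 mm and 10.7 degrees, less where a joint would pass 70% of its speed; a pose out of reach is approached as far as the arm can. A call is refused whole if a number of a shift passes 62.5 or a number of a turn 10.7, either way. A call with a gripper value outside its range is refused whole. The fingers move at their own pace and stop on an object; the grip force is fixed at half the most. Time passes only in rows, so rows that do not move let the fingers close. It gives the time, the measured TCP pose, the force, the opening and the grip force at its end, in the units of the state.
- get_obs(): the state, without advancing time (a new reading comes with each control period).
- get_image(name): name is "scene" or "top"; returns a dict with "pixels" (400x640x3 uint8, blue, green, red), "depth" (400x640 float32, mm along the optical axis (not along the pixel's ray), 0 where there is no reading), "fx", "fy", "cx", "cy" (pixels), "cam_to_world" (4x4, takes a point from camera to world coordinates). Camera axes: x right, y up, looking along -z (the intrinsics and any distortion apply to the point x, -y, -z); pixel columns grow to the right and rows downward; lengths in mm; the calibration is good to about 2 mm. A picture is of the moment at which its call begins.
- job.close_job(): hands the job in; it is judged then, once.
Trained networks look in the newest picture that a camera, given by its name, has taken for a name from the list of things; names that differ only in an ending like _2 or _b are one class to them, and where a whole thing is asked for, a point or a joint stands for the part that bears it (a point fixed in the world has none). Each returns a list of dicts, best first, with "p" (0 to 1); they miss things now and then, are a little off and sometimes report something else, mostly with a low value. They report only what shows in the picture. A call takes as long as a camera call.
- models.look_for(target, camera): "centre" ([x, y, z] in mm, in world coordinates, good to about 4 mm: the middle of the surface that is visible of it).
- models.regions_of(target, camera): "region" (400x640 bool, what is visible of it).
The state is a dict: "t": time; "qpos": joint angles; "qvel": joint speeds; "joint_torque": joint torques, N m; "ee_pos": TCP position; "orientation": TCP orientation; "ft_force": force on the tool from outside, world axes, zero at the start; "moment": the same for the moment, N m; "width": finger opening in mm; "grasp_force": force on a finger pad.
Only numpy, scipy, OpenCV 4.12 (cv2) and the standard library are available. Lean on these libraries where they do the work, as an engineer would, in place of code of your own. Each camera call takes 0.05 s, during which the arm holds its last target. There are 200 camera calls.

## Working session

There is one attempt and no reset: what is moved stays moved. The work goes in short steps, Python scripts to look and compute and a tool call to move; the robot and the scene stay as the last step left them, time stands still between calls to the robot, and variables do not carry over. Pictures are saved under pics/ and viewed, at most 10 in all, crops included, and the job is handed in when it is done.

Besides the shell and the picture viewer there is one more tool, called after "Call:" as a command line: name --argument value ..., lists and objects as JSON in quotes. jog_arm: Moves the arm, as the interface text tells. Its arguments: {"type":"object","properties":{"increments":{"type":"array"}},"required":["increments"]}

```bash
ls; mkdir -p pics; python3 - <<'E'
from workcell import get_obs,get_image,models
import cv2,numpy as np
o=get_obs();print(o['t'],o['ee_pos'],o['orientation'],o['width'])
for c in ['scene','top']:
    im=get_image(c);cv2.imwrite(f'pics/{c}0.png',im['pixels']);np.savez(f'/tmp/{c}.npz',**im)
    for n in ['console','hatch','tube_mid','hatch_edge','hatch_hinge','recess','tape_roll','flange','wrench','bearing','screwdriver','rod','oil_can']:
        print(c,n,[(np.round(r['centre']),round(r['p'],2)) for r in models.look_for(n,c)[:2]])
E
```

```text
pics
0.0 [ 225.14282464 -582.45507406  221.90226076] [-3.08686711e+00 -5.75718460e-01  3.85300001e-04] 87.58840939326451
scene console [(array([685., -48., 176.]), 0.71)]
scene hatch [(array([576., -38., 105.]), 0.83)]
scene tube_mid [(array([688., -52., 174.]), 0.7)]
scene hatch_edge [(array([575., -42., 102.]), 0.73), (array([682., -48., 173.]), 0.67)]
scene hatch_hinge [(array([686., -46., 173.]), 0.58)]
scene recess [(array([374., 287.,  20.]), 0.65), (array([683., -49., 176.]), 0.55)]
scene tape_roll [(array([527., 170.,  41.]), 0.78)]
scene flange [(array([ 634., -253.,   18.]), 0.65)]
scene wrench [(array([ 480., -258.,    5.]), 0.88)]
scene bearing [(array([733., -73., 194.]), 0.68)]
scene screwdriver [(array([375., 290.,  19.]), 0.55)]
scene rod [(array([ 469., -414.,   15.]), 0.66)]
scene oil_can [(array([517., 448.,  94.]), 0.86), (array([ 468., -418.,   16.]), 0.22)]
top console [(array([639., -38., 141.]), 0.59), (array([368., 288.,  27.]), 0.32)]
top hatch [(array([590., -40., 111.]), 0.91)]
top tube_mid [(array([639., -41., 139.]), 0.56), (array([501., 452., 105.]), 0.16)]
top hatch_edge [(array([585., -42., 115.]), 0.65), (array([643., -39., 146.]), 0.49)]
top hatch_hinge [(array([643., -39., 145.]), 0.75)]
top recess [(array([638., -44., 142.]), 0.91), (array([366., 290.,  26.]), 0.69)]
top tape_roll [(array([536., 170.,  41.]), 0.89)]
top flange [(array([ 626., -246.,   12.]), 0.66)]
top wrench [(array([ 472., -261.,    9.]), 0.78)]
top bearing [(array([372., 290.,  28.]), 0.66), (array([715., -69., 194.]), 0.62)]
top screwdriver [(array([ 628., -244.,   16.]), 0.7), (array([369., 291.,  25.]), 0.69)]
top rod [(array([ 455., -417.,   16.]), 0.94)]
top oil_can [(array([503., 450., 106.]), 0.95), (array([717., -66., 191.]), 0.6)]
```

View pics/scene0.png

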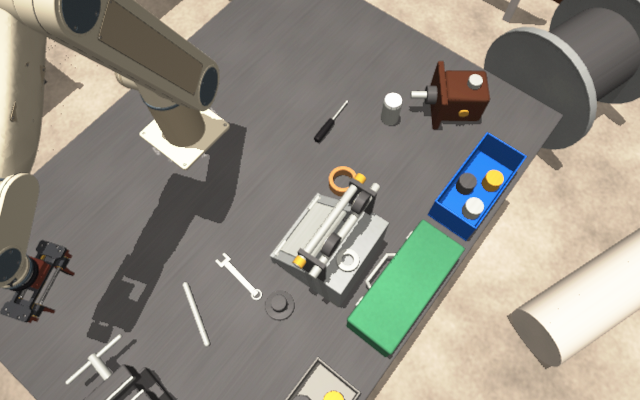

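View pics/top0.png

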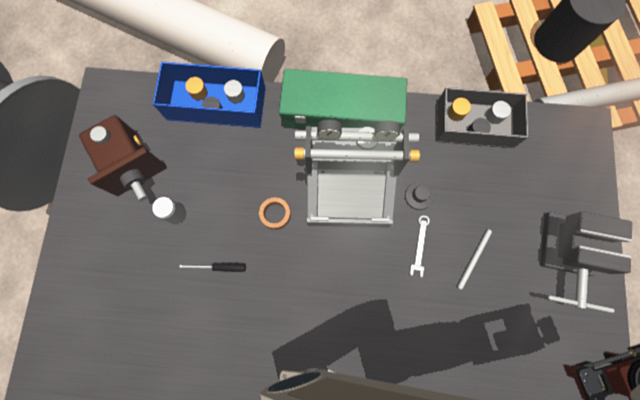

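```bash
cat > h.py <<'E'
import numpy as np
def cloud(im):
    v,u=np.mgrid[0:400,0:640];d=im['depth'].astype(float)
    p=np.stack([(u-im['cx'])/im['fx']*d,-(v-im['cy'])/im['fy']*d,-d],-1)
    T=im['cam_to_world'];return p@T[:3,:3].T+T[:3,3]
E
python3 - <<'E'
from h import *
from workcell import models
import cv2
for c in ['scene','top']:
    im=np.load(f'/tmp/{c}.npz');P=cloud(im);ok=im['depth']>0
    R=models.regions_of('hatch',c)[0]['region'].astype(np.uint8)
    m=cv2.erode(R,np.ones((3,3)))>0
    p=P[m&ok];q=p.mean(0)
    for _ in range(3):
        cen=p.mean(0);n=np.linalg.svd(p-cen,full_matrices=0)[2][2];n*=np.sign(n[2]);p=p[abs((p-cen)@n)<4]
    print(c,'hatch n',n,'cen',cen,len(p),'tilt',np.degrees(np.arccos(n[2])),'yaw',np.degrees(np.arctan2(-n[1],-n[0])),'x at z108.4',cen[0]+(n[2]*(cen[2]-108.4))/n[0])
    r=cv2.minAreaRect(P[(R>0)&ok][:,:2].astype(np.float32));print('rect',r,P[(R>0)&ok].min(0),P[(R>0)&ok].max(0))
    for nm,lo,hi in [('tubefront',(588,-160,270),(664,80,305)),('tuberear',(666,-160,270),(710,80,305)),('wall',(500,-170,15),(545,90,65)),('deck',(640,-200,165),(760,120,182)),('all',(500,-170,72),(800,100,400))]:
        s=P[ok&np.all((P>lo)&(P<hi),-1)]
        if len(s)>5:
            k=np.polyfit(s[:,1],s[:,0],1);print(nm,len(s),'x=%.4f*y+%.1f'%tuple(k),'x@-40 %.1f'%np.polyval(k,-40),s.min(0).round(),s.max(0).round(),s[:,2].mean())
E
```

```text
scene hatch n [-0.57744578 -0.03568091  0.81564897] cen [574.48834155 -39.5042158  101.09878426] 939 tilt 35.34841849736943 yaw 3.535864106964857 x at z108.4 584.8013949368246
rect ((606.658935546875, -45.93919372558594), (144.8144073486328, 206.80931091308594), 5.782711982727051) [ 528.0251874  -146.5199452    60.78038949] [683.63883862  52.03840098 350.17087479]
tubefront 813 x=-0.0533*y+646.3 x@-40 648.5 [ 625. -160.  271.] [664.  80. 305.] 294.44031803098363
tuberear 521 x=-0.0107*y+692.4 x@-40 692.8 [ 666. -159.  270.] [710.  80. 305.] 294.2109857560618
wall 35 x=-0.0513*y+528.3 x@-40 530.3 [ 523. -165.   18.] [542.  12.  65.] 50.83843658870691
deck 1986 x=-0.0413*y+721.7 x@-40 723.3 [ 642. -156.  165.] [760.  91. 182.] 175.63125401807096
all 7630 x=-0.0562*y+666.9 x@-40 669.1 [ 516. -170.   72.] [769. 100. 358.] 193.1927281812783
top hatch n [-0.57880944 -0.03835971  0.81456011] cen [588.24505826 -41.49914226 110.86372112] 2557 tilt 35.45611067530118 yaw 3.7916456224513913 x at z108.4 584.7778567865121
rect ((596.2276000976562, -42.89330291748047), (124.1660385131836, 182.38108825683594), 4.792810916900635) [ 532.10800932 -134.6263756    -1.83497203] [663.18261967  51.01916756 148.34569602]
tubefront 984 x=-0.0578*y+640.4 x@-40 642.7 [ 622. -159.  270.] [664.  80. 305.] 293.29091461516475
tuberear 677 x=-0.0458*y+683.5 x@-40 685.3 [ 666. -160.  273.] [710.  80. 305.] 293.1349968715443
wall 237 x=-0.0663*y+517.9 x@-40 520.6 [ 513. -165.   15.] [529.  74.  65.] 41.14341708302738
deck 968 x=-0.0086*y+700.0 x@-40 700.4 [ 643. -145.  165.] [758.  81. 182.] 174.58661759210537
all 9174 x=-0.0335*y+635.2 x@-40 636.6 [ 513. -170.   72.] [762. 100. 358.] 185.9633885868089
```

```bash
python3 - <<'E'
import cv2
a=cv2.imread('pics/top0.png')[110:240,280:440];cv2.imwrite('pics/topc.png',cv2.resize(a,None,fx=4.5,fy=4.5,interpolation=2))
E
```

```text
(no output)
```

View pics/topc.png

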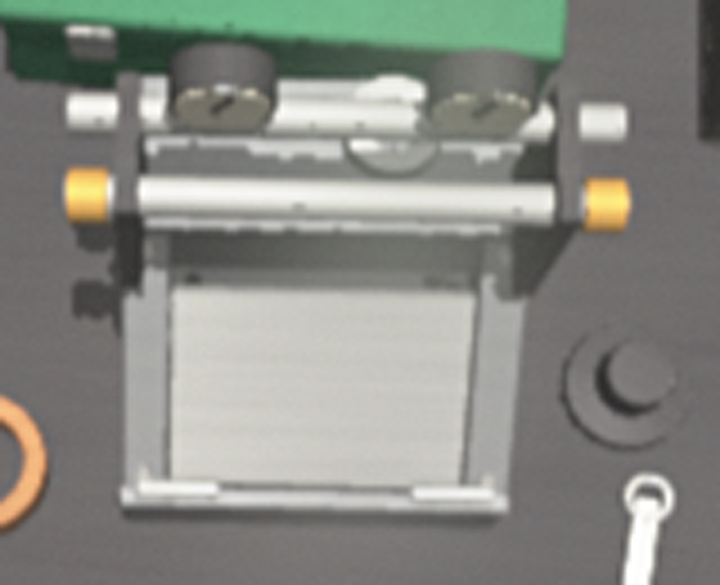

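```bash
cat >> h.py <<'E'
from scipy.spatial.transform import Rotation as Ro
psi=np.radians(3.4);C=np.array([590,-41.5,0.])
Rz=Ro.from_euler('z',psi).as_matrix()
c,s=np.cos(np.radians(35)),np.sin(np.radians(35))
M=Rz@np.array([[c,0,-s],[0,1,0],[s,0,c]])  # columns U,Y,V
H=C+Rz@np.array([-60,0,70])
Rt=np.stack([M[:,0],-M[:,1],-M[:,2]],1) # tool
def w(u,y,v): return H+M@np.array([u,y,v])
def loc(p): return M.T@(np.asarray(p)-H)
def status(o):
    R=Ro.from_rotvec(o['orientation'])
    print('t%.2f'%o['t'],'uyv',loc(o['ee_pos']).round(1),'turn needed deg',np.degrees((R.inv()*Ro.from_matrix(Rt)).as_rotvec()).round(2),'F uyv',(M.T@o['ft_force']).round(1),'w',round(o['width'],1))
    return R
def need(o,u,y,v): return Ro.from_rotvec(o['orientation']).inv().apply(w(u,y,v)-o['ee_pos'])
E
python3 - <<'E'
from h import *
from workcell import get_obs
o=get_obs();status(o);print(need(o,122,0,60),(Rt.T@(w(122,0,60)-o['ee_pos'])),w(122,0,60),w(122,0,150))
for u,y,v in [(122,0,0),(148,0,0),(130,0,0)]: print(w(u,y,v))
for c in ['scene','top']:
    im=np.load(f'/tmp/{c}.npz');P=cloud(im);ok=im['depth']>0
    L=(P-H)@M
    s=L[ok&(L[...,0]>5)&(L[...,0]<125)&(abs(L[...,1])<85)&(abs(L[...,2])<15)];print(c,'v res',s[:,2].mean(),np.polyfit(s[:,0],s[:,2],1),np.polyfit(s[:,1],s[:,2],1))
    Q=(P-C)@Rz
    for nm,x in[('front',55),('rear',100)]:
        s=Q[ok&(abs(Q[...,0]-x)<16)&(abs(Q[...,1])<150)&(Q[...,2]>283)&(Q[...,2]<300)];print(nm,s.mean(0),s[:,1].min(),s[:,1].max(),np.polyfit(s[:,1],s[:,0],1))
E
```

```text
t1.50 uyv [-187.8 -518.9  317.9] turn needed deg [-5.41 34.72 17.17] F uyv [0.2 0.  0.6] w 87.9
[ 540.61149177 -371.92821729   33.52555717] [ 309.78532464 -518.89758949  257.86370644] [595.51224362 -41.17251239 189.12544789] [543.98122774 -44.23401884 262.84913188]
[629.8662542  -39.13150808 139.97632523]
[651.12671929 -37.86840372 154.88931258]
[636.40793577 -38.74286058 144.56493673]
scene v res -0.040047302402449324 [-0.00120045  0.01807696] [ 0.00409479 -0.04204843]
front [ 58.34506317  -5.8700328  294.10521002] -144.1405697104647 145.3703890499704 [-6.03280708e-03  5.83096504e+01]
rear [103.83675199 -14.89657425 293.46132265] -143.9203494871124 146.9426345180878 [9.20853109e-05 1.03838124e+02]
top v res 0.05766715270244386 [ 0.00571334 -0.3205628 ] [0.00433566 0.05849766]
front [ 52.81434526  -0.4379306  293.50434593] -144.58971611977216 145.39551404655987 [-6.17889071e-03  5.28116393e+01]
rear [ 96.37199572   1.60912211 292.33751971] -143.8224315122703 144.9279684408299 [-4.28669522e-03  9.63788935e+01]
```

Call:
jog_arm --increments '[-1.08,6.94,3.43,0,0,0,0,-1.08,6.94,3.43,0,0,0,0,-1.08,6.94,3.43,0,0,0,0,-1.08,6.94,3.43,0,0,0,0,-1.08,6.94,3.43,0,0,0,0,0,0,0,0,0,0,0]'

```text
t: 2.25
ee_pos: [223.7, -582.6, 221.4]
orientation: [-2.977, -0.084, -0.936]
ft_force: [-0.2, -0.7, -0.5]
width: 31.6
grasp_force: 0.0
```

Call:
jog_arm --increments '[0,0,0,26,-43,14,0,0,0,0,26,-43,14,0,0,0,0,26,-43,14,0,0,0,0,26,-43,14,0,0,0,0,26,-43,14,0,0,0,0,26,-43,14,0,0,0,0,26,-43,14,0,0,0,0,26,-43,14,0,0,0,0,26,-43,14,0,0,0,0,26,-43,14,0,0,0,0,26,-43,14,0,0,0,0,26,-43,14,0]'

```text
t: 3.75
ee_pos: [547.2, -44.9, 265.7]
orientation: [-2.977, -0.094, -0.943]
ft_force: [0.8, -1.4, -0.7]
width: 0.6
grasp_force: 0.0
```

```bash
python3 - <<'E'
from h import *
from workcell import get_obs
o=get_obs();status(o);print(need(o,122,0,20),o['qpos'].round(2),o['ft_force'])
E
```

```text
t3.75 uyv [126.2  -0.8 150.5] turn needed deg [-0.02 -0.16  0.22] F uyv [ 0.1 -1.5 -1. ] w 0.6
[ -4.59665651  -0.80973972 130.48887737] [-0.18  0.06  2.16  0.42  0.35  0.98] [ 0.75447788 -1.43526147 -0.73381173]
```

Call:
jog_arm --increments '[0,0,0,-2,0,30,0,0,0,0,-2,0,30,0,0,0,0,-2,0,30,0,0,0,0,-2,0,30,0,0,0,0,0,0,20,0,0,0,0,0,0,0,0,0,0,0,0,0,0,0]'

```text
t: 4.62
ee_pos: [619.4, -42.4, 145.5]
orientation: [-2.977, -0.092, -0.94]
ft_force: [-0.3, -0.3, 1.0]
width: 0.6
grasp_force: 0.0
```

```bash
python3 - <<'E'
from h import *
from workcell import get_obs
o=get_obs();status(o)
E
```

```text
t4.62 uyv [116.4  -2.6  10.7] turn needed deg [-0.05 -0.04  0.12] F uyv [ 0.3 -0.2  1. ] w 0.6
```

Call:
jog_arm --increments '[0,0,0,0,0,2,0,0,0,0,0,0,2,0,0,0,0,0,0,2,0,0,0,0,0,0,2,0,0,0,0,0,0,1.5,0,0,0,0,0,0,1.5,0,0,0,0,0,0,1,0,0,0,0,0,0,1,0,0,0,0,0,0,0,0]'

```text
t: 5.75
ee_pos: [626.3, -42.7, 134.1]
orientation: [-2.978, -0.089, -0.938]
ft_force: [-4.4, -0.6, 5.7]
width: 0.5
grasp_force: 3.6
```

Call:
jog_arm --increments '[0,0,0,0,0,1,0,0,0,0,0,0,1,0,0,0,0,0,0,1,0,0,0,0,0,0,1,0,0,0,0,0,0,0,0]'

```text
t: 6.38
ee_pos: [628.4, -42.5, 130.8]
orientation: [-2.978, -0.089, -0.938]
ft_force: [-4.9, 0.2, 6.6]
width: 0.2
grasp_force: 4.1
```

```bash
python3 - <<'E'
from h import *
from workcell import get_obs
o=get_obs();status(o)
E
```

```text
t6.38 uyv [115.4  -3.3  -6.6] turn needed deg [-0.01  0.03  0.01] F uyv [-0.2  0.4  8.2] w 0.2
```

Call:
jog_arm --increments '[0,0,0,0,0,1,0,0,0,0,0,0,1,0,0,0,0,0,0,0,0]'

```text
t: 6.75
ee_pos: [629.5, -42.5, 129.1]
orientation: [-2.978, -0.089, -0.938]
ft_force: [-5.9, -0.4, 6.6]
width: 0.4
grasp_force: 4.1
```

Call:
jog_arm --increments '[0,0,0,0,0,0.5,0,0,0,0,0,0,0.5,0,0,0,0,0,0,0,0]'

```text
t: 7.12
ee_pos: [629.8, -42.4, 128.6]
orientation: [-2.978, -0.089, -0.938]
ft_force: [-10.5, -0.2, 12.3]
width: 0.8
grasp_force: 8.2
```

```bash
python3 - <<'E'
from h import *
from workcell import get_obs
o=get_obs();status(o)
E
```

```text
t7.12 uyv [115.2  -3.3  -9.2] turn needed deg [-0.01  0.02  0.01] F uyv [-1.6  0.4 16.1] w 0.8
```

Call:
jog_arm --increments '[0,0,0,0,0,-3,0,0,0,0,0,0,-10,0,0,0,0,0,0,-15,0,0,0,0,0,0,-20,0,0,0,0,0,0,-20,0,0,0,0,0,0,-20,0,0,0,0,0,0,-15,0,0,0,0,0,0,0,0,0,0,0,0,0,0,0,0,0,0,0,0,0,0,0,0,0,0,0,0,0]'

```text
t: 8.5
ee_pos: [571.5, -45.8, 212.0]
orientation: [-2.978, -0.089, -0.937]
ft_force: [-0.5, -0.5, 0.0]
width: 0.8
grasp_force: 0.0
```

```bash
python3 - <<'E'
from h import *
from workcell import get_obs,get_image
import cv2
for c in ['scene','top']:
    im=get_image(c);P=cloud(im);L=(P-H)@M
    k=(im['depth']>0)&(L[...,0]>20)&(L[...,0]<128)&(L[...,2]<50)&(L[...,2]>-20)&(abs(abs(L[...,1])-70)<15)
    s=L[k];print(c,len(s),np.polyfit(s[:,0],s[:,2],1) if len(s)>10 else '')
    cv2.imwrite(f'pics/{c}1.png',im['pixels'])
o=get_obs();status(o);print(need(o,148,0,90))
a=np.vstack([cv2.resize(cv2.imread(f'pics/{c}1.png')[y:y+140,x:x+200],None,fx=2,fy=2) for c,x,y in[('scene',250,150),('top',260,100)]]);cv2.imwrite('pics/v1.png',a)
E
```

```text
scene 338 [0.21517848 4.97507818]
top 457 [0.25194619 4.17139948]
t8.60 uyv [115.3  -3.3  92.8] turn needed deg [-0.02  0.06  0.01] F uyv [-0.2  0.2  0.5] w 0.5
[32.65551738 -3.27135932  2.7272092 ]
```

View pics/v1.png

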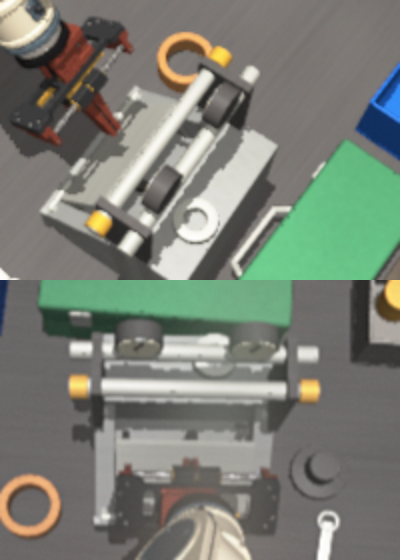

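Call:
jog_arm --increments '[0,0,0,12,-1,0,0,0,0,0,12,-1,0,0,0,0,0,11,-1,0,0,0,0,0,0,0,0,0,0,0,0,0,0,20,0,0,0,0,0,0,20,0,0,0,0,0,0,20,0,0,0,0,0,0,15,0,0,0,0,0,0,7,0,0,0,0,0,0,0,0]'

```text
t: 9.85
ee_pos: [646.4, -38.3, 164.8]
orientation: [-2.978, -0.089, -0.936]
ft_force: [0.4, -0.2, -0.7]
width: 0.6
grasp_force: 0.0
```

```bash
python3 - <<'E'
from h import *
from workcell import get_obs,get_image
o=get_obs();status(o)
E
```

```text
t9.85 uyv [149.8  -0.2  10.8] turn needed deg [-0.03  0.1   0.01] F uyv [-0.1 -0.3 -0.8] w 0.6
```

Call:
jog_arm --increments '[0,0,0,-5,0,0,0,0,0,0,-5,0,0,0,0,0,0,-3.5,0,0,0,0,0,0,-2.5,0,-5,0,0,0,0,-2.5,0,-6,0,0,0,0,-2.5,0,-7,0,0,0,0,-4,0,-7,0,0,0,0,-4,0,-7,0,0,0,0,-5,0,-7,0,0,0,0,0,0,0,0]'

```text
t: 11.1
ee_pos: [599.3, -41.7, 181.7]
orientation: [-2.976, -0.089, -0.949]
ft_force: [2.9, 3.7, 10.1]
width: 0.4
grasp_force: 4.8
```

```bash
python3 - <<'E'
from h import *
from workcell import get_obs,get_image
import cv2
o=get_obs();status(o)
im=get_image('scene');cv2.imwrite('pics/v2.png',cv2.resize(im['pixels'][120:300,220:420],None,fx=3,fy=3))
E
```

```text
t11.10 uyv [120.8  -0.7  51.8] turn needed deg [ 0.07 -0.39  0.05] F uyv [8.3 3.6 6.5] w 0.4
```

View pics/v2.png

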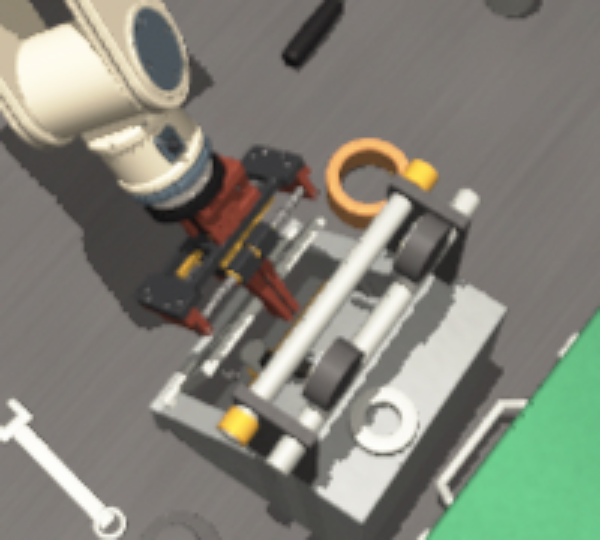

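Call:
jog_arm --increments '[0,0,0,0,0,-5,0,0,0,0,0,0,-5,0,0,0,0,0,0,0,0]'

```text
t: 11.52
ee_pos: [590.6, -41.8, 186.4]
orientation: [-2.978, -0.089, -0.938]
ft_force: [1.3, 0.6, 1.7]
width: 0.6
grasp_force: 1.0
```

```bash
python3 - <<'E'
from h import *
from workcell import get_obs,get_image
o=get_obs();status(o)
for c in['scene','top']:
    im=get_image(c);P=cloud(im);L=(P-H)@M
    k=(im['depth']>0)&(L[...,0]>10)&(L[...,2]<130)&(L[...,2]>8)&(abs(abs(L[...,1])-65)<20)&(L[...,0]<130)
    s=L[k];a=np.arctan2(s[:,2],s[:,0]);print(c,np.histogram(a,np.arange(0,1.6,.1)))
E
```

```text
t11.53 uyv [116.3  -0.4  60.6] turn needed deg [-0.01  0.02  0.02] F uyv [2.1 0.5 0.6] w 0.6
scene (array([ 0,  0,  0,  0, 12, 15, 99, 11,  0,  0,  0,  0,  0,  0,  0]), array([0. , 0.1, 0.2, 0.3, 0.4, 0.5, 0.6, 0.7, 0.8, 0.9, 1. , 1.1, 1.2,
       1.3, 1.4, 1.5]))
top (array([ 0, 10,  8,  0, 10,  0, 62, 99,  0,  0,  0,  0,  0,  0,  0]), array([0. , 0.1, 0.2, 0.3, 0.4, 0.5, 0.6, 0.7, 0.8, 0.9, 1. , 1.1, 1.2,
       1.3, 1.4, 1.5]))
```

Call:
jog_arm --increments '[0,0,0,-5,0,-6.5,0,0,0,0,-6,0,-6.5,0,0,0,0,-6,0,-6,0,0,0,0,-5,0,-4.5,0,0,0,0,-5,0,-4,0,0,0,0,-6,0,-4,0,0,0,0,-6,0,-3,0,0,0,0,-6,0,-3,0,0,0,0,-6,0,-2,0,0,0,0,-6,0,-2,0,0,0,0,-4,0,-1,0,0,0,0,0,0,0,0]'

```text
t: 13.12
ee_pos: [515.9, -46.0, 185.5]
orientation: [-2.978, -0.089, -0.936]
ft_force: [0.1, -0.3, 0.2]
width: 0.8
grasp_force: 0.0
```

```bash
python3 - <<'E'
from h import *
from workcell import get_obs,get_image
import cv2
o=get_obs();status(o)
for c in ['scene','top']:
    im=get_image(c);cv2.imwrite(f'pics/{c}3.png',im['pixels'])
a=np.vstack([cv2.resize(cv2.imread(f'pics/{c}3.png')[y:y+150,x:x+250],None,fx=2,fy=2) for c,x,y in[('scene',220,150),('top',240,120)]]);cv2.imwrite('pics/v3.png',a)
E
```

```text
t13.12 uyv [ 5.460e+01 -1.000e-01  1.027e+02] turn needed deg [-0.05  0.1   0.  ] F uyv [ 0.2 -0.3  0.1] w 0.8
```

View pics/v3.png

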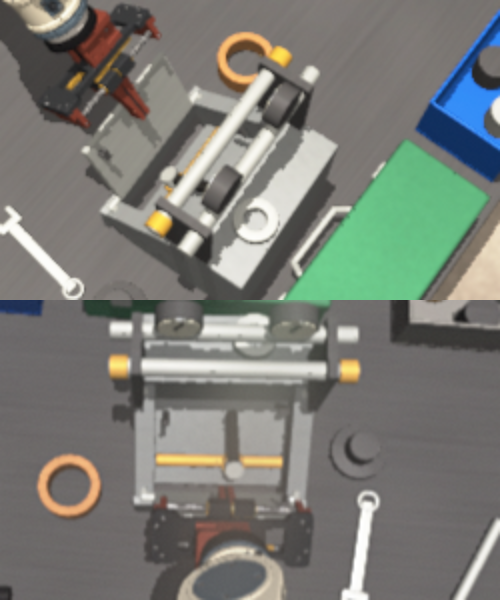

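Call:
jog_arm --increments '[0,0,0,10,14,5,0,0,0,0,10,14,5,0,0,0,0,10,14,5,0,0,0,0,10,13,5,0,0,0,0,0,0,0,0,0,0,0,0,0,0,0,0,0,0,0,0,0,0,0,0,0,0,0,0,0]'

```text
t: 14.22
ee_pos: [564.0, -98.0, 192.4]
orientation: [-2.978, -0.09, -0.938]
ft_force: [0.2, -0.5, -1.2]
width: 0.6
grasp_force: 0.0
```

```bash
python3 - <<'E'
from h import *
from workcell import get_obs,get_image
import cv2
o=get_obs();status(o)
for c in ['scene','top']:
    im=get_image(c);cv2.imwrite(f'pics/{c}4.png',im['pixels'])
    P=cloud(im);L=(P-H)@M
    k=(im['depth']>0)&(L[...,0]>62)&(L[...,0]<120)&(abs(L[...,1])<80)&(L[...,2]>-31)&(L[...,2]<-15)
    s=L[k];print(c,'handle pts',len(s),s.mean(0).round(1) if len(s) else '',np.polyfit(s[:,0],s[:,1],1) if len(s)>9 else '')
    k=(im['depth']>0)&(L[...,0]<-15)&(L[...,0]>-120)&(abs(L[...,1])<80)&(L[...,2]>10)&(L[...,2]<150)
    s=L[k];a=np.arctan2(s[:,2],s[:,0]);print(len(s),np.percentile(a,[10,25,50,75,90]) if len(s) else '')
a=np.vstack([cv2.resize(cv2.imread(f'pics/{c}4.png')[y:y+150,x:x+250],None,fx=2,fy=2) for c,x,y in[('scene',220,150),('top',240,120)]]);cv2.imwrite('pics/v4.png',a)
E
```

```text
t14.22 uyv [ 95.3 -54.8  82.7] turn needed deg [-0.04  0.04  0.04] F uyv [-0.6 -0.5 -1.1] w 0.6
scene handle pts 29 [103.9 -14.8 -23.6] [-4.33952074e-03 -1.43044598e+01]
120 [1.77893209 1.79486597 1.81037032 1.82935306 1.84540776]
top handle pts 119 [ 92.5 -14.1 -22.1] [  0.09552253 -22.96217732]
914 [1.83486966 1.85973969 1.88522266 1.90376385 1.9201892 ]
```

View pics/v4.png

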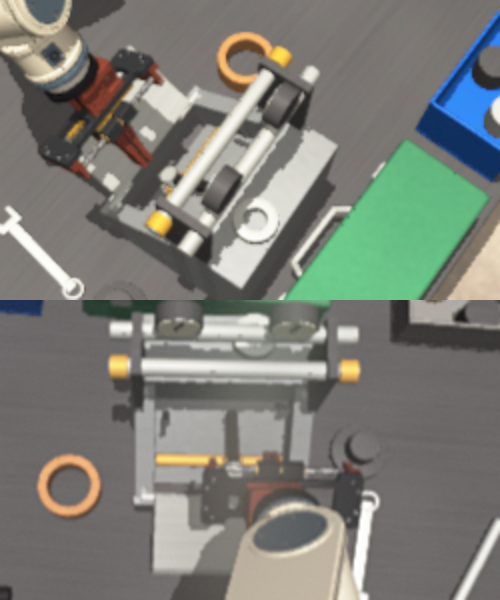

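Call:
jog_arm --increments '[0,0,0,0,-7,15,0,0,0,0,0,0,20,0,0,0,0,0,0,20,0,0,0,0,0,0,20,0,0,0,0,0,0,15,0,0,0,0,0,0,15,0,0,0,0,0,0,10,0,0,0,0,0,0,0,0]'

```text
t: 15.32
ee_pos: [629.6, -87.3, 97.6]
orientation: [-2.978, -0.089, -0.937]
ft_force: [-1.3, 0.1, -0.9]
width: 0.7
grasp_force: 0.0
```

```bash
python3 - <<'E'
from h import *
from workcell import get_obs
o=get_obs();status(o)
for f in np.arange(.1,1.56,.15):
    d=np.array([np.cos(f),np.sin(f)]);n=np.array([d[1],-d[0]])
    print(round(f,2),(np.array([35,-20])+58*d+(8+10*d[1]+13.5*d[0])*n).round(1))
E
```

```text
t15.32 uyv [ 95.1 -48.1 -32.9] turn needed deg [-0.03  0.08  0.01] F uyv [-1.6  0.2  0.1] w 0.7
0.1 [ 94.9 -36.5]
0.25 [ 97.  -28.5]
0.4 [ 97.9 -19.8]
0.55 [ 97.4 -10.8]
0.7 [95.3 -1.6]
0.85 [91.6  7.5]
1.0 [86.3 16. ]
1.15 [79.4 23.7]
1.3 [71.  30.2]
1.45 [61.4 35.2]
```

Call:
jog_arm --increments '[0,0,0,0,-6,0,0,0,0,0,0,-6,0,0,0,0,0,1,-4,0,0,0,0,0,1,-4,0,0,0,0,0,0.5,-4,0,0,0,0,0,0.5,-4,0,0,0,0,0,0,-4.5,0,0,0,0,0,0,-4.5,0,0,0,0,0,-1,-4.7,0,0,0,0,0,-1,-4.7,0,0,0,0,0,-2,-4.5,0,0,0,0,0,-2,-4.5,0,0]'

```text
t: 16.82
ee_pos: [624.3, -31.9, 96.8]
orientation: [-2.977, -0.089, -0.939]
ft_force: [1.5, -2.1, 0.2]
width: 0.2
grasp_force: 1.1
```

Call:
jog_arm --increments '[0,0,0,-2.5,-4.2,0,0,0,0,0,-2.5,-4.2,0,0,0,0,0,-3.5,-4,0,0,0,0,0,-3.5,-4,0,0,0,0,0,-4,-3,0,0,0,0,0,-4,-3,0,0,0,0,0,0,0,0,0]'

```text
t: 17.7
ee_pos: [606.5, -10.2, 85.3]
orientation: [-2.977, -0.09, -0.94]
ft_force: [-0.4, 0.2, 0.6]
width: 0.5
grasp_force: 0.2
```

```bash
python3 - <<'E'
from h import *
from workcell import get_obs
o=get_obs();status(o)
E
```

```text
t17.70 uyv [ 73.   30.2 -32.4] turn needed deg [-0.07 -0.04  0.04] F uyv [0.  0.2 0.7] w 0.5
```

Forces are small and the valve is following. I'll push the last stretch to the stop, watching the force.

Call:
jog_arm --increments '[0,0,0,-4,-2,0,0,0,0,0,-4,-1.5,0,0,0,0,0,-2,-1,0,0,0,0,0,-1.5,0,0,0,0,0,0,0,0,0,0]'

```text
t: 18.32
ee_pos: [597.7, -6.8, 79.3]
orientation: [-2.976, -0.089, -0.942]
ft_force: [3.7, 0.8, 3.5]
width: 0.5
grasp_force: 2.2
```

Call:
jog_arm --increments '[0,0,0,-1.5,0,0,0,0,0,0,0,0,0,0]'

```text
t: 18.58
ee_pos: [597.6, -6.8, 79.2]
orientation: [-2.975, -0.09, -0.946]
ft_force: [5.3, 0.9, 5.2]
width: 0.5
grasp_force: 3.7
```

```bash
python3 - <<'E'
from h import *
from workcell import get_obs
o=get_obs();status(o)
E
```

```text
t18.57 uyv [ 62.4  34.2 -32.4] turn needed deg [-0.05 -0.28  0.03] F uyv [7.4 0.6 1.2] w 0.5
```

Call:
jog_arm --increments '[0,0,0,8,0,0,0,0,0,0,6,0,0,0,0,0,0,0,0,-20,0,0,0,0,0,0,-30,0,0,0,0,0,0,-40,0,0,0,0,0,0,-40,0,0,0,0,0,0,-40,0,0,0,0,0,0,-40,0,0,0,0,0,0,0,0,0,0,0,0,0,0,0]'

```text
t: 19.82
ee_pos: [539.7, -7.3, 185.5]
orientation: [-2.942, -0.102, -0.952]
ft_force: [0.0, 0.1, 1.0]
width: 0.4
grasp_force: 0.0
```

```bash
python3 - <<'E'
from h import *
from workcell import get_obs,get_image
import cv2
o=get_obs();status(o)
for c in ['scene','top']:
    im=get_image(c);cv2.imwrite(f'pics/{c}5.png',im['pixels'])
    P=cloud(im);L=(P-H)@M
    k=(im['depth']>0)&(L[...,0]>15)&(L[...,0]<120)&(L[...,1]>5)&(L[...,1]<75)&(L[...,2]>-31)&(L[...,2]<-15)
    s=L[k];print(c,'handle',len(s),s.mean(0).round(1),np.polyfit(s[:,1],s[:,0],1) if len(s)>9 else '')
    k=(im['depth']>0)&(L[...,0]<-25)&(L[...,0]>-120)&(abs(L[...,1])<80)&(L[...,2]>10)&(L[...,2]<150)
    s=L[k];a=np.arctan2(s[:,2],s[:,0]);print(len(s),np.percentile(a,[10,50,90]) if len(s) else '')
a=np.vstack([cv2.resize(cv2.imread(f'pics/{c}5.png')[y:y+150,x:x+250],None,fx=2,fy=2) for c,x,y in[('scene',220,150),('top',240,120)]]);cv2.imwrite('pics/v5.png',a)
E
```

```text
t19.82 uyv [75.9 37.1 87.9] turn needed deg [-1.75 -0.89  0.  ] F uyv [0.6 0.1 0.8] w 0.4
scene handle 102 [ 46.8  34.8 -23.1] [ 0.11501142 42.79139934]
791 [2.00594699 2.06983834 2.1193862 ]
top handle 117 [ 45.9  36.  -22.5] [ 0.16941885 39.79340074]
350 [2.02960032 2.09227398 2.12574445]
```

View pics/v5.png

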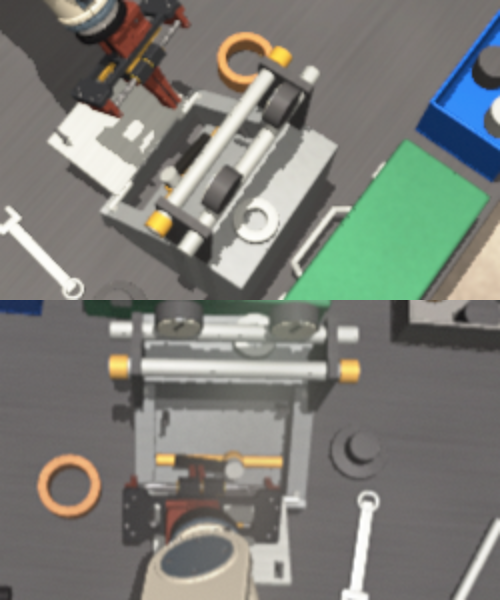

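```bash
python3 - <<'E'
from h import *
from workcell import get_obs,job
o=get_obs();status(o);print(o['qvel'].round(3),o['qpos'].round(2))
print(job.close_job())
E
```

```text
t19.93 uyv [75.8 37.2 87.6] turn needed deg [-1.77 -0.85 -0.  ] F uyv [-0.3  0.4 -0.1] w 0.5
[ 0.     0.003 -0.001 -0.023  0.002  0.02 ] [-0.11  0.21  2.26  1.14  0.14  0.3 ]
the job is handed in; nothing more can be done
None
```

The hatch was pressed until it released, sprang ajar and was swung fully open; the valve handle is across at its stop, the arm is clear, and the job is handed in at about 20 s, with no verdict shown yet.

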